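Centre the dabba on its ant-guard bowl

TASK

The small aluminium dabba stands off-centre on the upturned steel bowl in the black tray, where it is kept out of reach of ants. Nudge it with light taps or gentle pushes of the fingertips, without gripping or lifting it, tipping it or knocking it off, until it stands upright in the middle of the bowl's flat top. Leave the bowl and everything else where they are, and end with the hand clear.

Things in the scene. Friction and masses are not known exactly. Their poses are not given: they have to be found in the camera images.
- dabba: small pot-bellied aluminium dabba on the upturned bowl, 0.14-0.28 kg, 55 mm high with its dark lid knob. Origin: centre of its underside; z up. Flat foot 36 mm across, 6 mm high; widest band (56 mm across) 9 to 17 mm above its underside, tapering to 51 mm at 36 mm height. Pushed low it slides flat (0.5 to 2.5 N); pushed high it rocks or topples. Starts 13 to 20 mm off-centre in any direction
- stand_bowl: the upturned steel bowl under the dabba, loose, 0.3 kg, standing mouth down on the tray's floor: 109 mm across at the bottom, 42 mm high, flat round top 66 mm across. Origin: centre of its underside; z up
- stand_top (a point): centre of the flat top of the upturned bowl, where the middle of the dabba's underside belongs (42 mm above the bowl's origin, about 46 mm above the shelf)
- tray: black plastic tray, 200 x 270 mm (x, y), walls 18 mm high, floor 4 mm thick, fixed to the shelf. Origin: centre of its underside
- small_bowl: small steel bowl, rim 72 mm across, 30 mm high, standing mouth up in the same tray; leave alone. Origin: centre of its underside
- large_bowl: large steel bowl, rim 132 mm across, 55 mm high, mouth up beside the tray; leave alone. Origin: centre of its underside
- spoon_rest: white ceramic spoon rest, flat, 85 x 66 mm with a 60 mm tongue, 14 mm high, beside the tray; leave alone. Origin: centre of its underside
- brush: silicone brush with wooden handle, 180 mm long, 14 mm high, lying beyond the tray; leave alone. Origin: on its underside, 60 mm from the head's end; x points to the head
- tall_dabba: larger straight-sided aluminium dabba, 83 mm across, 106 mm high, standing near the tray directly on the shelf; leave alone. Origin: centre of its underside
- tumbler: steel tumbler, 68 mm across, 85 mm high, near the tray; leave alone. Origin: centre of its underside
Things that resemble listed ones, but are neither listed nor needed, are in the scene too. What is shaped like the dabba but green is not meant.

How it is judged:
By the outcome, as a careful person would: the job done as asked, in the order asked, and still so for the second after the job is handed in, with the robot touching nothing.
It also fails if it takes over 42 s, if anything falls off the work surface, if the arm or the gripper's body presses on something with over 40 N, if the wrist force passes 120 N, or if a joint passes its speed limit or range.

ROBOT

A 6-joint arm with a two-finger parallel gripper is mounted at the origin on the work surface. World frame = base frame: x ahead of the robot, y to its left, z up, the work surface at z = 0. Lengths are in mm, angles in rad, forces in N, time in s.
With the tool pointing down it reaches from about 275 to 825 mm from the base axis. Payload 4.9 kg.
Tool frame: the origin (TCP) lies midway between the tips of the shut fingers; the grasp point (between the pads) lies 19 mm behind it; y points along the fingers, x is the direction in which the jaws open and shut, and the axes are right-handed (so a half turn about y gives the same grasp; the last joint's range is limited). The gripper opens to 85 mm and grips with 20 to 120 N. Pads are 22 mm wide; open, the fingers measure 114 mm over their backs; the gripper's body (76 mm by 85 mm) begins 54 mm behind the grasp point. The pads swing forward as they close: fully open they stand 13 mm farther back than shut.
Start: joints at [1.082, 0.326, -0.193, 1.052, 0, 1.437], TCP at [191.067, 515.764, 231.281] pointing down, gripper open.
Joint ranges: [-2.65, 2.65], [-0.97, 1.79], [-1.3, 1.35], [-1.93, 2.1], [-1.47, 1.37], [-3.14, 3.14]. Speed limits (rad/s): [2.57, 2.57, 3.14, 3.14, 3.14, 3.14].

INTERFACE

Orientations are given as a unit quaternion [x, y, z, w].
In Python, from workcell import * gives the robot as it stands.
- The arm moves only by the tool arm_command, never from a script. Its argument "motion" is a list of rows, each a list of 7 numbers: the turn, a rotation vector about the tool's x, y, z in rad, then the shift along the tool's x, y, z in mm, then the opening, from 0 (shut) to 1 (fully open). A call has exactly 8 rows; each row shifts and turns the pose as measured when the row begins, along the tool's axes as they then stand; what a row does not reach is not made up. A row lasts 1/12 s, in which the tool goes at most 41.7 mm and 7.16 degrees, less where a joint would pass 70% of its speed; a pose out of reach is approached as far as the arm can. A call with a gripper value outside its range is refused whole. The fingers move at their own pace and stop on an object; "grip_force" is the grip in N (left out, the last holds). Time passes only in rows, so rows that do not move let the fingers close, or fill a call up. It gives the time, the measured TCP pose, the force and the opening at its end, in the units of the state.
- state(): the state, without advancing time (a new reading comes with each control period).
- capture(name): name is "side" or "top" or "wrist"; returns a dict with "img" (480x640x3 uint8, red, green, blue), "mtx" (3x3 intrinsics, pixels), "T" (4x4, takes a point from camera to world coordinates). Camera axes: x right, y up, looking along -z (the intrinsics and any distortion apply to the point x, -y, -z); pixel columns grow to the right and rows downward; lengths in mm; the calibration is good to about 2 mm. A picture is of the moment at which its call begins. There is no depth.
- finish_job(): hands the job in, once; it reports no verdict.
The state is a dict: "time": time; "joints": joint angles; "qvel": joint speeds; "tau": joint torques, N m; "ee_pos": TCP position; "tcp_rot": TCP orientation; "contact_force": force on the tool from outside, world axes, zero at the start; "moment": the same for the moment, N m; "grip_width": finger opening in mm.
Only numpy, scipy, OpenCV 4.12 (cv2) and the standard library are available. Lean on these libraries where they do the work, as an engineer would, in place of code of your own. Each camera call takes 0.05 s, during which the arm holds its last target. There are 200 camera calls.

## Working session

There is one attempt and no reset: what is moved stays moved. The work goes in short steps, Python scripts to look and compute and a tool call to move; the robot and the scene stay as the last step left them, time stands still between calls to the robot, and variables do not carry over. Pictures are saved under pics/ and viewed, about 8 in all and at most 12, crops included, and the job is handed in when it is done.

Besides the shell and the picture viewer there is one more tool, called after "Call:" as name(argument=value, ...), one argument or row to a line, values as JSON. arm_command: Moves the arm, as the interface text tells. Its arguments: {"type":"object","properties":{"motion":{"type":"array","items":{"type":"array","items":{"type":"number"}}},"grip_force":{"type":"number"}},"required":["motion"]}

```bash
mkdir -p pics; python3 - <<'E'
from workcell import *
import cv2
s=state();print({k:s[k] for k in('time','ee_pos','tcp_rot','grip_width','contact_force')})
for n in('top','side'):
    c=capture(n);cv2.imwrite(f'pics/{n}0.png',c['img'][:,:,::-1]);print(n,c['mtx'].tolist(),c['T'].round(3).tolist(),[k for k in c])
E
```

```text
{'time': 0.0, 'ee_pos': array([190.76325846, 515.20912519, 230.48838286]), 'tcp_rot': array([ 0.58066298,  0.40333393, -0.40448051, -0.58012737]), 'grip_width': 85.24120742341428, 'contact_force': array([ 0.12960027, -0.50753889,  0.17103158])}
top [[466.7690367908156, 0.0, 317.25853469407986], [0.0, 466.7690367908156, 235.58444245613504], [0.0, 0.0, 1.0]] [[-0.001, 0.993, -0.114, 508.02], [-1.0, 0.0, 0.009, 80.526], [0.009, 0.114, 0.993, 851.718], [0.0, 0.0, 0.0, 1.0]] ['img', 'mtx', 'T']
side [[455.0838590975269, 0.0, 322.5303911695576], [0.0, 455.0838590975269, 236.91546814062627], [0.0, 0.0, 1.0]] [[0.862, 0.255, -0.437, 139.899], [-0.506, 0.433, -0.746, -673.523], [-0.001, 0.864, 0.503, 564.72], [0.0, 0.0, 0.0, 1.0]] ['img', 'mtx', 'T']
```

View pics/top0.png

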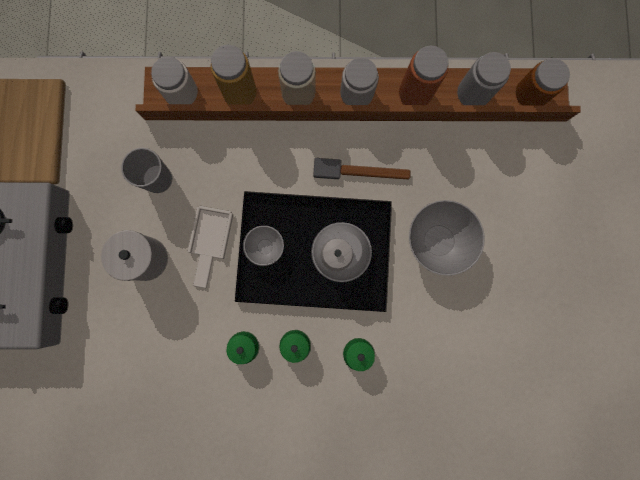

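View pics/side0.png

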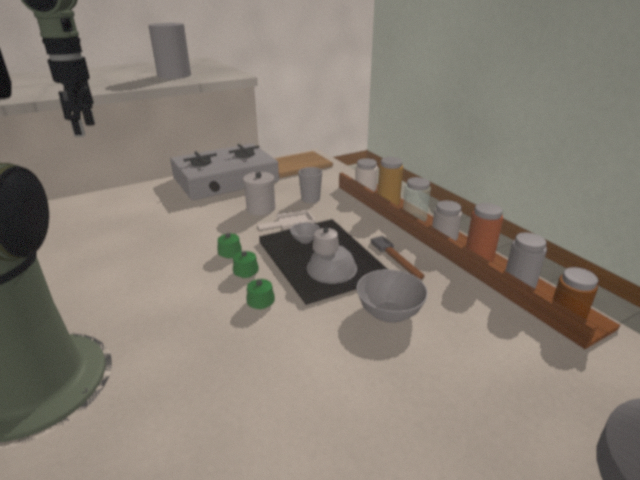

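The top view shows the black tray (240–390, 195–308). On its upturned bowl, outline around (342,252), stands the aluminium dabba with its knob at (338,253). The dabba-shaped things are green at (242,348), (294,346) and (360,354), the tall one at (128,256), and the aluminium one on the bowl. Only the last fits the description. I'll confirm it in one enlarged crop.

```bash
python3 - <<'E'
import cv2,numpy as np
a=cv2.imread('pics/top0.png')[212:292,302:382];b=cv2.imread('pics/side0.png')[220:290,295:365]
a=cv2.resize(a,(400,400),interpolation=cv2.INTER_CUBIC);b=cv2.resize(b,(400,400),interpolation=cv2.INTER_CUBIC)
o=np.hstack([a,b]);o=cv2.convertScaleAbs(o,alpha=1.2,beta=0)
cv2.imwrite('pics/crop1.png',o)
E
```

```text
(no output)
```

View pics/crop1.png

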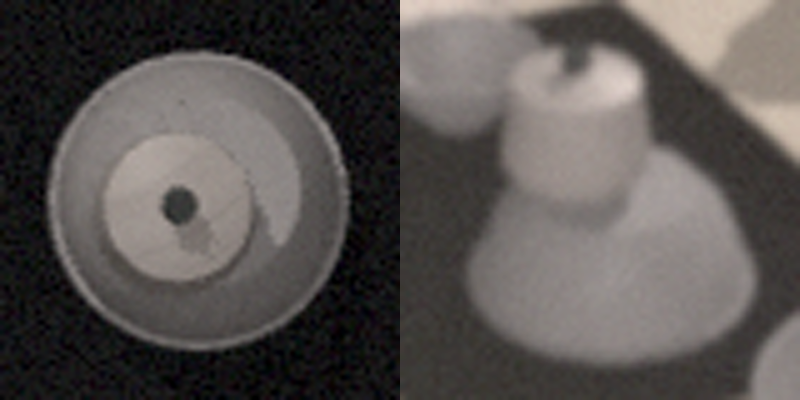

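Confirmed: a plain aluminium pot with a dark knob, at crop (178,206), stands left of centre on the flat top. The lit crescent of bare top is at the upper right. Next I measure the bowl and the dabba.

```bash
cat > h.py <<'E'
from workcell import *
import cv2,numpy as np
from scipy.optimize import least_squares
from scipy.spatial.transform import Rotation as R
np.set_printoptions(precision=1,suppress=True)
def ray(c,p,z):
    p=np.atleast_2d(p).astype(float);K=c['mtx'];T=c['T']
    d=np.c_[(p[:,0]-K[0,2])/K[0,0],-(p[:,1]-K[1,2])/K[1,1],-np.ones(len(p))]@T[:3,:3].T
    o=T[:3,3];return o+d*((z-o[2])/d[:,2])[:,None]
def proj(c,P):
    T=c['T'];q=(np.atleast_2d(P)-T[:3,3])@T[:3,:3];K=c['mtx']
    return np.c_[K[0,0]*q[:,0]/-q[:,2]+K[0,2],K[1,1]*-q[:,1]/-q[:,2]+K[1,2]]
def fit(xy):
    f=lambda v:np.hypot(xy[:,0]-v[0],xy[:,1]-v[1])-v[2]
    r=least_squares(f,[*xy.mean(0),40],loss='soft_l1');return r.x
def blob(m,near):
    n,l,s,ce=cv2.connectedComponentsWithStats(m.astype(np.uint8))
    i=1+np.argmin(np.hypot(*(ce[1:]-near).T)+1e3*(s[1:,4]<6));return (l==i),s[i],ce[i]
def cont(m):
    return max(cv2.findContours(m.astype(np.uint8),cv2.RETR_EXTERNAL,cv2.CHAIN_APPROX_NONE)[0],key=len)[:,0]
def edges(g,c0,r0,r1):
    # radial brightest->darker step, sub-pixel enough at 0.25 px
    out=[]
    g=cv2.GaussianBlur(g.astype(np.float32),(0,0),.8)
    rr=np.arange(r0,r1,.25)
    for a in np.arange(0,2*np.pi,np.pi/60):
        x=(c0[0]+rr*np.cos(a)).astype(np.float32);y=(c0[1]+rr*np.sin(a)).astype(np.float32)
        v=cv2.remap(g,x[None],y[None],cv2.INTER_LINEAR)[0];d=v[4:]-v[:-4];i=np.argmin(d);out.append((x[i+2],y[i+2]))
    return np.array(out)
def measure(c,pb=(342,252),pk=(338,253)):
    g=cv2.cvtColor(c['img'],cv2.COLOR_RGB2GRAY)
    B=fit(ray(c,edges(g,pb,25,36),5)[:,:2])
    L=fit(ray(c,edges(g,pk,11,18),82)[:,:2])
    m=np.zeros_like(g);m[int(pk[1])-5:int(pk[1])+6,int(pk[0])-5:int(pk[0])+6]=1
    k,s,ce=blob((g<75)&(m>0),pk)
    return B,L,ray(c,ce,99)[0],s[4],ce
E
python3 - <<'E'
from h import *
c=capture('top');B,L,k,a,ce=measure(c);print('bowl',B,'lid',L,'knob',k,a,ce,'off',B[:2]-L[:2],B[:2]-k[:2])
s=capture('side')
for n,P in(('top centre',[*B[:2],46]),('knob',[*k[:2],99]),('bowlbase',[*B[:2],4])):print(n,proj(s,P))
for p in((346-24+0,0),):pass
for n,px,z in (('tray',[(241,194),(392,200),(388,311),(236,303)],18),):print(ray(c,px,z))
for n,p in(('green',(360,346)),('lb',(446,238)),('small',(264,246)),('brush',(362,171))):print(n,ray(c,p,30))
g=cv2.cvtColor(s['img'],cv2.COLOR_RGB2GRAY);m,st,kc=blob((g<110)&(np.hypot(*(np.indices(g.shape)[::-1]-np.array([325,230])[:,None,None]))<6),(325,230));print(kc,st[4])
S=state();r=R.from_quat(S['tcp_rot']).as_matrix();print(r)
E
```

```text
bowl [576.4  29.2  54.8] lid [567.6  40.9  24.1] knob [566.4  40.9  99. ] 38 [337.5 253. ] off [  8.8 -11.8] [ 10.  -11.8]
top centre [[332.5 252.2]]
knob [[325.8 229.5]]
bowlbase [[332.3 268.5]]
[[679.9 211.2  18. ]
 [669.2 -62.9  18. ]
 [469.9 -52.   18. ]
 [484.2 216.5  18. ]]
green [[410.8  -0.6  30. ]]
lb [[ 598.5 -155.6   30. ]]
small [[584.1 167.1  30. ]]
brush [[719.9  -7.7  30. ]]
[325.  228.2] 62
[[ 0.3 -0.  -0.9]
 [ 0.9 -0.   0.3]
 [-0.  -1.   0. ]]
```

```bash
cat >> h.py <<'E'
def to(P,yaw_d=None):
    S=state();r=R.from_quat(S['tcp_rot']).as_matrix()
    print('t',round(S['time'],2),'tcp',S['ee_pos'],'F',S['contact_force'],'w',S['grip_width'],'shift',r.T@(np.array(P)-S['ee_pos']))
    print('-z dir deg',np.degrees(np.arctan2(-r[1,2],-r[0,2])),'tilt',r[2])
E
python3 -c "
from h import *
to([536,79,170])"
```

```text
t 0.2 tcp [190.9 515.5 230.8] F [-0.5  0.6  0.6] w 85.55663593522898 shift [-289.3   61.1 -475.3]
-z dir deg -20.32974721717445 tilt [-0. -1.  0.]
```

Call:
arm_command(
  motion=[
    [0,0,0,-18,4,-30,0],
    [0,0,0,-18,4,-30,0],
    [0,0,0,-18,4,-30,0],
    [0,0,0,-18,4,-30,0],
    [0,0,0,-18,4,-30,0],
    [0,0,0,-18,4,-30,0],
    [0,0,0,-18,4,-30,0],
    [0,0,0,-18,4,-30,0],
  ],
  grip_force=20,
)

```text
time: 0.87
ee_pos: [369.1, 295.0, 196.6]
tcp_rot: [-0.576, -0.409, 0.408, 0.578]
contact_force: [0.9, 0.3, -0.2]
grip_width: 0.2
```

Call:
arm_command(
  motion=[
    [0,0,0,-18,4,-30,0],
    [0,0,0,-18,4,-30,0],
    [0,0,0,-18,4,-30,0],
    [0,0,0,-18,4,-30,0],
    [0,0,0,-18,4,-30,0],
    [0,0,0,-18,4,-30,0],
    [0,0,0,0,0,0,0],
    [0,0,0,0,0,0,0],
  ],
)

```text
time: 1.53
ee_pos: [511.6, 117.8, 169.7]
tcp_rot: [-0.579, -0.406, 0.405, 0.58]
contact_force: [-0.4, 1.0, -0.7]
grip_width: -0.2
```

Call:
arm_command(
  motion=[
    [0,0.11,0,0,0,0,0],
    [0,0.11,0,0,0,0,0],
    [0,0.11,0,0,0,0,0],
    [0,0.11,0,0,0,0,0],
    [0,0.1,0,0,0,0,0],
    [0,0,0,0,0,0,0],
    [0,0,0,0,0,0,0],
    [0,0,0,0,0,0,0],
  ],
)

```text
time: 2.2
ee_pos: [506.6, 122.3, 169.0]
tcp_rot: [-0.667, -0.23, 0.232, 0.67]
contact_force: [-0.3, -0.4, 0.6]
grip_width: 0.0
```

```bash
python3 -c "
from h import *
to([536,79,110])"
```

```text
t 2.2 tcp [506.6 122.3 169. ] F [-0.3 -0.4  0.6] w 0.010074403099615322 shift [ -3.6  58.8 -52.4]
-z dir deg -51.850973116279924 tilt [-0. -1.  0.]
```

Call:
arm_command(
  motion=[
    [0,0,0,0,0,-20,0],
    [0,0,0,-2,0,-20,0],
    [0,0,0,-2,20,-12,0],
    [0,0,0,0,20,0,0],
    [0,0,0,0,20,0,0],
    [0,0,0,0,20,0,0],
    [0,0,0,0,0,0,0],
    [0,0,0,0,0,0,0],
  ],
)

```text
time: 2.87
ee_pos: [537.5, 80.4, 88.4]
tcp_rot: [-0.665, -0.238, 0.237, 0.667]
contact_force: [-0.9, 0.1, 0.3]
grip_width: 0.0
```

```bash
python3 - <<'E'
from h import *
to([536,79,53])
c=capture('top');s=capture('side');w=capture('wrist')
a=cv2.resize(c['img'][180:300,260:420],(400,300),interpolation=cv2.INTER_CUBIC);b=cv2.resize(s['img'][160:280,250:410],(400,300),interpolation=cv2.INTER_CUBIC)
w=cv2.resize(w['img'],(400,300))
cv2.imwrite('pics/c2.png',np.vstack([np.hstack([a,b]),np.hstack([w,w*0])])[:,:,::-1])
E
```

```text
t 2.87 tcp [537.5  80.4  88.4] F [-0.9  0.1  0.3] w 0.021348749672484443 shift [-2.1 35.4 -0.2]
-z dir deg -50.70563794493212 tilt [ 0. -1.  0.]
```

View pics/c2.png

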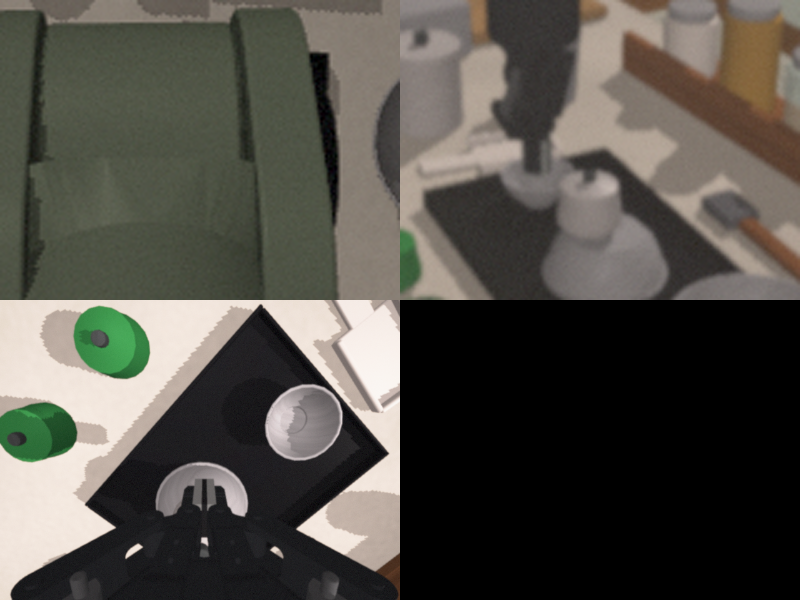

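The wrist picture shows the shut fingertips above the bowl and clear of the green pots. In the side picture they stand just behind the dabba. I'll go down beside it.

Call:
arm_command(
  motion=[
    [0,0,0,-1,10,0,0],
    [0,0,0,-1,10,0,0],
    [0,0,0,0,8,0,0],
    [0,0,0,0,5,0,0],
    [0,0,0,0,2,0,0],
    [0,0,0,0,0,0,0],
    [0,0,0,0,0,0,0],
    [0,0,0,0,0,0,0],
  ],
)

```text
time: 3.68
ee_pos: [539.1, 79.6, 54.0]
tcp_rot: [0.666, 0.241, -0.235, -0.666]
contact_force: [-0.3, -0.0, -0.1]
grip_width: 0.2
```

```bash
cat >> h.py <<'E'
def side(pk=(325,228)):
    s=capture('side');g=cv2.cvtColor(s['img'],cv2.COLOR_RGB2GRAY)
    m,st,kc=blob((g<110)&(np.hypot(*(np.indices(g.shape)[::-1]-np.array(pk)[:,None,None]))<6),pk)
    print('side knob px',kc,st[4],'world',ray(s,kc,99)[0]);return s
E
python3 - <<'E'
from h import *
to([551.7,59.4,53]);side()
E
```

```text
t 3.68 tcp [539.1  79.6  54. ] F [-0.3 -0.  -0.1] w 0.20964767829031303 shift [ -3.1   1.  -23.6]
-z dir deg -50.64181606957643 tilt [ 0. -1. -0.]
side knob px [325. 227.] 82 world [570.3  50.9  99. ]
```

Call:
arm_command(
  motion=[
    [0,0,0,-1,0,-2,0],
    [0,0,0,-1,0,-2,0],
    [0,0,0,-1,0,-2,0],
    [0,0,0,0,0,-1,0],
    [0,0,0,0,0,-1,0],
    [0,0,0,0,0,-1,0],
    [0,0,0,0,0,-1,0],
    [0,0,0,0,0,-1,0],
  ],
)

```text
time: 4.4
ee_pos: [544.2, 68.8, 54.9]
tcp_rot: [-0.665, -0.242, 0.235, 0.666]
contact_force: [-1.4, 1.5, -0.1]
grip_width: -0.4
```

```bash
python3 - <<'E'
from h import *
to([551.7,59.4,53]);s=side()
cv2.imwrite('pics/c3.png',cv2.resize(s['img'][190:290,270:400],(780,600),interpolation=cv2.INTER_CUBIC)[:,:,::-1])
E
```

```text
t 4.4 tcp [544.2  68.8  54.9] F [-1.4  1.5 -0.1] w -0.38860729815276 shift [ -0.2   1.9 -12.1]
-z dir deg -50.61994736975311 tilt [ 0. -1. -0.]
side knob px [325.5 227.1] 84 world [571.1  49.9  99. ]
```

View pics/c3.png

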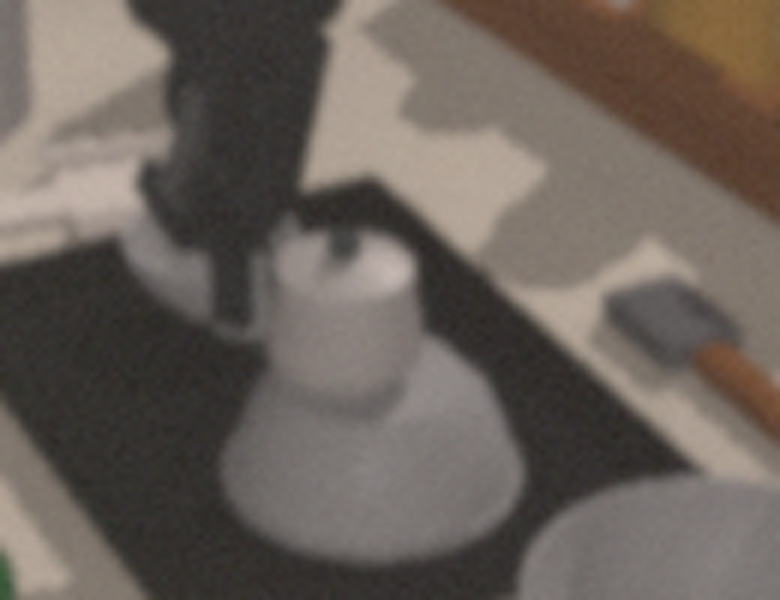

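The side picture shows the dabba upright with its knob at about (327.5, 229.7). The fingertip touches it behind and low, with about 2 N. I'll push on slowly.

Call:
arm_command(
  motion=[
    [0,0,0,0,0.5,-1,0],
    [0,0,0,0,0.5,-1,0],
    [0,0,0,0,0,-1,0],
    [0,0,0,0,0,-1,0],
    [0,0,0,0,0,-1,0],
    [0,0,0,0,0,-1,0],
    [0,0,0,0,0,-1,0],
    [0,0,0,0,0,-1,0],
  ],
)

```text
time: 5.12
ee_pos: [549.0, 63.3, 54.0]
tcp_rot: [-0.664, -0.242, 0.235, 0.667]
contact_force: [-0.2, 1.9, 1.1]
grip_width: -0.2
```

```bash
python3 - <<'E'
from h import *
to([551.7,59.4,53])
E
```

```text
t 5.12 tcp [549.   63.3  54. ] F [-0.2  1.9  1.1] w -0.21364378207460952 shift [-0.4  1.  -4.7]
-z dir deg -50.553490670310005 tilt [ 0. -1.  0.]
```

Call:
arm_command(
  motion=[
    [0,0,0,0,0,5,0],
    [0,0,0,0,0,10,0],
    [0,0,0,0,-30,10,0],
    [0,0,0,0,-40,0,0],
    [0,0,0,0,-20,35,0],
    [0,0,0,0,0,40,0],
    [0,0,0,0,0,40,0],
    [0,0,0,0,0,40,0],
  ],
)

```text
time: 5.78
ee_pos: [436.7, 201.6, 146.7]
tcp_rot: [0.669, 0.239, -0.228, -0.666]
contact_force: [0.2, 0.7, -0.4]
grip_width: 0.0
```

```bash
python3 - <<'E'
from h import *
to([536,79,150])
c=capture('top');print(c['img'][230:280:10,342].mean(1))
B,L,k,a,ce=measure(c,pk=(343,253));print('bowl',B,'lid',L,'knob',k,a,ce,'off',B[:2]-L[:2],B[:2]-k[:2])
cv2.imwrite('pics/c4.png',np.hstack([cv2.resize(c['img'][212:292,302:382],(400,400)),cv2.resize(c['img'],(400,400))])[:,:,::-1])
E
```

```text
t 5.78 tcp [436.7 201.6 146.7] F [ 0.2  0.7 -0.4] w 0.006494838765258489 shift [   1.2   -1.9 -157.8]
-z dir deg -51.416558644028974 tilt [ 0. -1. -0.]
[119.  141.7  52.  124.3  79.7]
bowl [576.4  29.2  54.8] lid [573.1  31.5  23.8] knob [572.   31.8  99. ] 27 [343.1 249.6] off [ 3.2 -2.3] [ 4.4 -2.6]
```

View pics/c4.png

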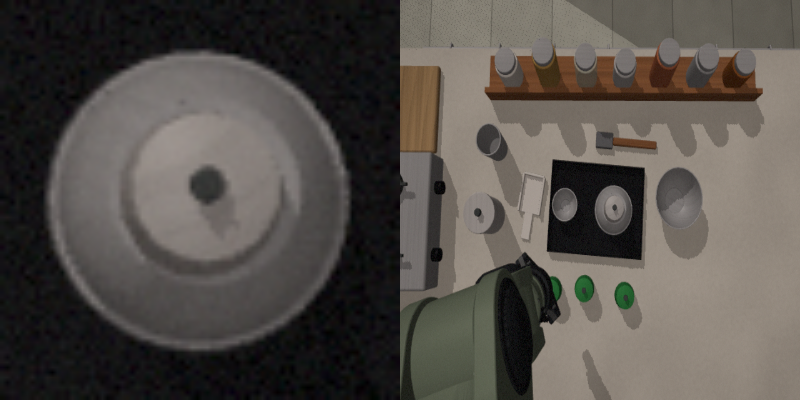

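Picture: the bowl's outline is unchanged and the dabba is upright. The knob is at about (343.4, 248.6), so some travel is left. I'll remeasure with centred windows and cross-check in the side view.

```bash
python3 - <<'E'
from h import *
c=capture('top')
B,L,k,a,ce=measure(c,pk=(343.4,249))
print('bowl',B,'lid',L,'knob',k,a,ce,'off',B[:2]-L[:2],B[:2]-k[:2])
s=capture('side');g=cv2.cvtColor(s['img'],cv2.COLOR_RGB2GRAY)
print('side pred knob',proj(s,[*L[:2],99]),'bowl goal knob',proj(s,[*B[:2],99]))
for th in(90,100,110):
    m,st,kc=blob((g<th)&(np.hypot(*(np.indices(g.shape)[::-1]-np.array([330,233])[:,None,None]))<8),(330,233));print(th,kc,st)
# bowl base + dabba silhouette in side view
for y in (240,244,248,256,262,266,270,274):
    print(y,g[y,295:370:3])
cv2.imwrite('pics/c5.png',cv2.resize(s['img'][205:295,275:395],(800,600),interpolation=cv2.INTER_CUBIC)[:,:,::-1])
E
```

```text
bowl [576.4  29.2  54.8] lid [574.9  30.6  24.7] knob [573.2  31.7  99. ] 36 [343.2 248.8] off [ 1.5 -1.4] [ 3.1 -2.5]
side pred knob [[331.8 230.5]] bowl goal knob [[332.7 230.6]]
90 [330.  228.5] [324 226  13   8  52]
100 [329.9 228.8] [324 226  13   8  59]
110 [329.9 229.1] [323 226  14   9  68]
240 [ 55  80  95  99  94  87  63  51  96 122 131 137 142 144 135 118  76  47
  49  48  94 153 167 166 164]
244 [ 49  48  50  56  53  50  49  56 106 119 123 129 129 130 122 115  86  47
  49  46  49  57 130 163 159]
248 [ 52  46  46  46  46  50  48  56 107 118 123 128 132 128 121 117 117  76
  51  45  45  48  46  92 147]
256 [ 48  50  51  50  49  60  88  99 102 102 105 113 113 106 101 129 134 129
 130  91  50  47  50  47  43]
262 [ 50  46  46  50  58  88 102 106 112 114 115 118 122 120 121 120 120 121
 121 121  74  51  51  50  48]
266 [ 47  48  50  47  84  92 103 110 116 117 116 117 124 123 121 119 116 117
 118 114 109  54  51  48  49]
270 [ 51  50  49  49  79  98 102 112 112 117 118 122 124 122 118 117 117 113
 112 110 118  51  49  52  51]
274 [ 52  49  47  45  56  94 105 107 110 117 117 118 122 118 121 117 117 113
 109 115  85  51  51  75 107]
```

View pics/c5.png

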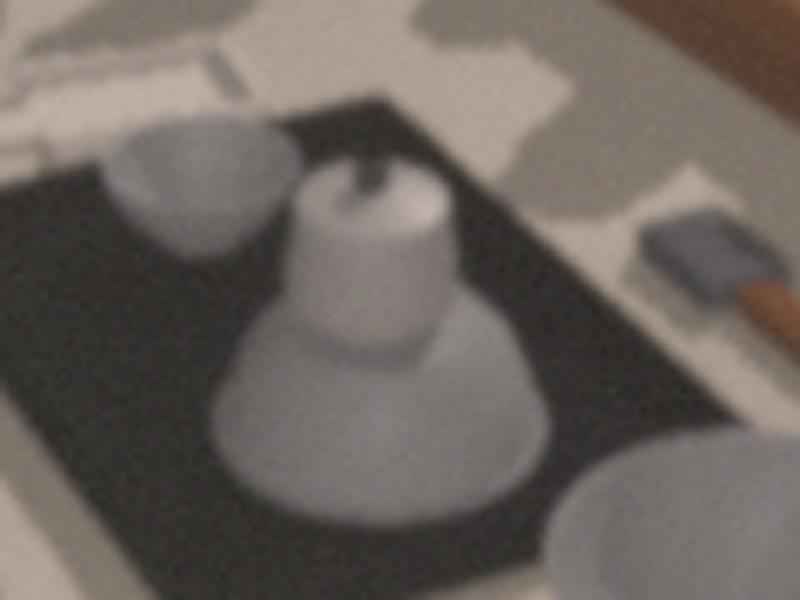

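The side picture shows the dabba upright with the hand away. Its axis is at crop column ~373 and the bowl's is at ~381, so 1.3 px or about 3 mm remain. Top lid (2 mm), top knob (4 mm) and side (3 mm) agree on about 3 mm in the same direction. I'll give one more gentle push.

Call:
arm_command(
  motion=[
    [0,0,0,0,0,-38,0],
    [0,0,0,0,0,-38,0],
    [0,0,0,0,0,-38,0],
    [0,0,0,0,0,-35,0],
    [0,0,0,0,20,0,0],
    [0,0,0,0,20,0,0],
    [0,0,0,0,0,0,0],
    [0,0,0,0,0,0,0],
  ],
)

```text
time: 6.6
ee_pos: [539.6, 75.4, 106.7]
tcp_rot: [0.671, 0.243, -0.228, -0.662]
contact_force: [-0.1, -0.1, 0.1]
grip_width: -0.0
```

```bash
python3 - <<'E'
from h import *
to([539,76,54])
E
```

```text
t 6.6 tcp [539.6  75.4 106.7] F [-0.1 -0.1  0.1] w -0.04336136701865098 shift [-0.9 52.7  1.9]
-z dir deg -51.162143607480445 tilt [ 0. -1. -0.]
```

Call:
arm_command(
  motion=[
    [0,0,0,0,15,0,0],
    [0,0,0,0,15,0,0],
    [0,0,0,0,12,0,0],
    [0,0,0,0,7,0,0],
    [0,0,0,0,2,0,0],
    [0,0,0,0,0,0,0],
    [0,0,0,0,0,0,0],
    [0,0,0,0,0,0,0],
  ],
)

```text
time: 7.27
ee_pos: [544.2, 74.0, 60.1]
tcp_rot: [0.673, 0.244, -0.226, -0.661]
contact_force: [0.3, -0.3, -0.0]
grip_width: -0.1
```

```bash
python3 - <<'E'
from h import *
to([551,60.8,54])
E
```

```text
t 7.27 tcp [544.2  74.   60.1] F [ 0.3 -0.3 -0. ] w -0.14493011281821494 shift [ -3.1   6.4 -14.4]
-z dir deg -51.20908787533583 tilt [ 0. -1. -0.]
```

Call:
arm_command(
  motion=[
    [0,0,0,-1,3,0,0],
    [0,0,0,-1,3,-1,0],
    [0,0,0,0,1,-2,0],
    [0,0,0,0,0,-2,0],
    [0,0,0,0,0,-1,0],
    [0,0,0,0,0,-1,0],
    [0,0,0,0,0,-1,0],
    [0,0,0,0,0,0,0],
  ],
)

```text
time: 7.93
ee_pos: [549.9, 65.6, 54.9]
tcp_rot: [0.673, 0.246, -0.224, -0.66]
contact_force: [-1.1, 0.7, -0.4]
grip_width: 0.2
```

```bash
python3 - <<'E'
from h import *
to([551,60.8,54])
E
```

```text
t 7.93 tcp [549.9  65.6  54.9] F [-1.1  0.7 -0.4] w 0.24169148047243388 shift [-2.2  0.9 -4.4]
-z dir deg -51.20291986164752 tilt [ 0. -1. -0.]
```

Call:
arm_command(
  motion=[
    [0,0,0,0,0,-1,0],
    [0,0,0,0,0,-1,0],
    [0,0,0,0,0,-1,0],
    [0,0,0,0,0,-1,0],
    [0,0,0,0,0,0,0],
    [0,0,0,0,0,0,0],
    [0,0,0,0,0,0,0],
    [0,0,0,0,0,0,0],
  ],
)

```text
time: 8.6
ee_pos: [551.6, 63.5, 54.9]
tcp_rot: [0.672, 0.246, -0.225, -0.661]
contact_force: [-0.4, 0.8, 1.7]
grip_width: -0.1
```

```bash
python3 - <<'E'
from h import *
to([551,60.8,54])
E
```

```text
t 8.6 tcp [551.6  63.5  54.9] F [-0.4  0.8  1.7] w -0.07908036661201108 shift [-2.2  0.9 -1.7]
-z dir deg -51.145718574537234 tilt [ 0. -1. -0.]
```

Now I retreat and look.

Call:
arm_command(
  motion=[
    [0,0,0,0,0,5,0],
    [0,0,0,0,0,10,0],
    [0,0,0,0,-30,10,0],
    [0,0,0,0,-40,0,0],
    [0,0,0,0,-20,35,0],
    [0,0,0,0,0,40,0],
    [0,0,0,0,0,40,0],
    [0,0,0,0,0,40,0],
  ],
)

```text
time: 9.27
ee_pos: [436.7, 205.4, 143.4]
tcp_rot: [0.675, 0.243, -0.219, -0.662]
contact_force: [0.1, -0.6, -1.3]
grip_width: 0.0
```

```bash
python3 - <<'E'
from h import *
to([551,60.8,54])
c=capture('top')
B,L,k,a,ce=measure(c,pk=(344,248.5))
print('bowl',B,'lid',L,'knob',k,a,ce,'off',B[:2]-L[:2],B[:2]-k[:2])
s=capture('side')
cv2.imwrite('pics/c6.png',np.hstack([cv2.resize(c['img'][212:292,302:382],(400,400),interpolation=cv2.INTER_CUBIC),cv2.resize(s['img'][220:290,295:365],(400,400),interpolation=cv2.INTER_CUBIC)])[:,:,::-1])
g=cv2.GaussianBlur(cv2.cvtColor(s['img'],cv2.COLOR_RGB2GRAY).astype(np.float32),(0,0),.7)
def mid(y,x0,x1,c0):  # half-level crossings
    r=g[y];a=[x for x in range(x0,c0) if r[x]<80<=r[x+1]][-1];a+=(80-r[a])/(r[a+1]-r[a])
    b=[x for x in range(c0,x1) if r[x]>80>=r[x+1]][0];b+=(r[b]-80)/(r[b]-r[b+1]);return (a+b)/2,b-a
for y in(242,244,246,266,268,270,272):print(y,mid(y,290,375,332))
E
```

```text
t 9.27 tcp [436.7 205.4 143.4] F [ 0.1 -0.6 -1.3] w 0.0415323007145715 shift [  -1.7   94.7 -181.7]
-z dir deg -51.933590278171195 tilt [ 0. -1. -0.]
bowl [576.4  29.2  54.8] lid [575.8  29.2  25.2] knob [574.3  31.   99. ] 36 [343.6 248.1] off [0.6 0. ] [ 2.1 -1.8]
242 (np.float32(330.91074), np.float32(25.235107))
244 (np.float32(330.88202), np.float32(26.154297))
246 (np.float32(330.86102), np.float32(26.714752))
266 (np.float32(331.76532), np.float32(49.689575))
268 (np.float32(331.96918), np.float32(50.03012))
270 (np.float32(332.05005), np.float32(49.680023))
272 (np.float32(332.0387), np.float32(48.34851))
```

View pics/c6.png

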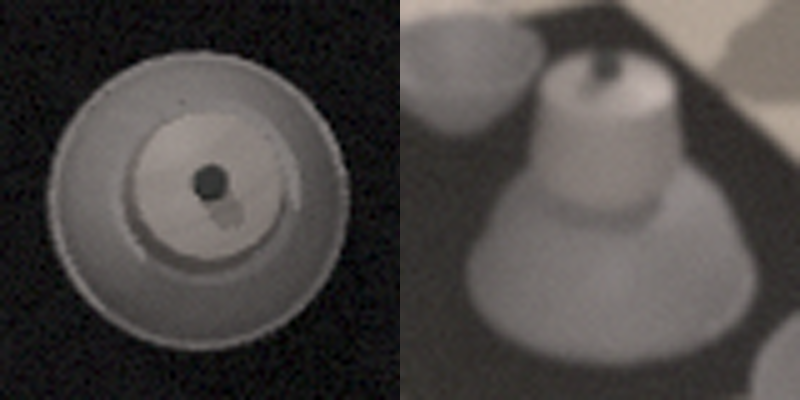

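The bowl is unmoved and the dabba upright. The knob gives (2.1, −1.8), the lid read off the crop gives (1.6, −1.5), and the side view gives 2.7 mm. The edge fit's 0.6 disagrees, but it is biased by its search centre. I'll add one more push of about 2.5 mm.

Call:
arm_command(
  motion=[
    [0,0,0,0,0,-38,0],
    [0,0,0,0,0,-38,0],
    [0,0,0,0,0,-38,0],
    [0,0,0,0,0,-38,0],
    [0,0,0,-1,20,0,0],
    [0,0,0,-1,25,0,0],
    [0,0,0,0,20,0,0],
    [0,0,0,0,0,0,0],
  ],
)

```text
time: 10.03
ee_pos: [532.9, 85.4, 81.3]
tcp_rot: [0.674, 0.251, -0.224, -0.658]
contact_force: [-1.1, 0.4, 0.0]
grip_width: 0.2
```

```bash
python3 - <<'E'
from h import *
to([552.7,60.9,54])
E
```

```text
t 10.03 tcp [532.9  85.4  81.3] F [-1.1  0.4  0. ] w 0.22751962661100927 shift [ -1.   28.3 -30.5]
-z dir deg -50.75882789165566 tilt [ 0. -1. -0.]
```

Call:
arm_command(
  motion=[
    [0,0,0,-1,12,0,0],
    [0,0,0,0,10,-5,0],
    [0,0,0,0,6,-7,0],
    [0,0,0,0,2,-5,0],
    [0,0,0,0,0,-4,0],
    [0,0,0,0,0,0,0],
    [0,0,0,0,0,0,0],
    [0,0,0,0,0,0,0],
  ],
)

```text
time: 10.7
ee_pos: [549.8, 66.2, 53.8]
tcp_rot: [0.675, 0.251, -0.224, -0.657]
contact_force: [0.4, 0.0, -0.4]
grip_width: -0.2
```

```bash
python3 - <<'E'
from h import *
to([552.7,60.9,54])
E
```

```text
t 10.7 tcp [549.8  66.2  53.8] F [ 0.4  0.  -0.4] w -0.1900702896570847 shift [-1.1  0.  -5.9]
-z dir deg -50.762989149937674 tilt [ 0. -1. -0.]
```

Call:
arm_command(
  motion=[
    [0,0,0,0,0,-1,0],
    [0,0,0,0,0,-1,0],
    [0,0,0,0,0,-1,0],
    [0,0,0,0,0,-1,0],
    [0,0,0,0,0,-1,0],
    [0,0,0,0,0,-1,0],
    [0,0,0,0,0,0,0],
    [0,0,0,0,0,0,0],
  ],
)

```text
time: 11.37
ee_pos: [553.4, 62.5, 55.2]
tcp_rot: [0.674, 0.252, -0.224, -0.657]
contact_force: [0.3, -0.3, -0.8]
grip_width: 0.1
```

```bash
python3 - <<'E'
from h import *
to([552.7,60.9,54])
E
```

```text
t 11.37 tcp [553.4  62.5  55.2] F [ 0.3 -0.3 -0.8] w 0.10217377419223778 shift [-1.6  1.2 -0.7]
-z dir deg -50.66718427970245 tilt [ 0. -1. -0.]
```

Call:
arm_command(
  motion=[
    [0,0,0,0,0,-1,0],
    [0,0,0,0,0,0,0],
    [0,0,0,0,0,8,0],
    [0,0,0,0,0,15,0],
    [0,0,0,0,-30,10,0],
    [0,0,0,0,-40,0,0],
    [0,0,0,0,-20,35,0],
    [0,0,0,0,0,40,0],
  ],
)

```text
time: 12.03
ee_pos: [480.8, 146.1, 141.9]
tcp_rot: [0.675, 0.249, -0.221, -0.658]
contact_force: [-0.2, 0.9, 0.4]
grip_width: 0.4
```

Call:
arm_command(
  motion=[
    [0,0,0,0,0,40,0],
    [0,0,0,0,0,40,0],
    [0,0,0,0,0,0,0],
    [0,0,0,0,0,0,0],
    [0,0,0,0,0,0,0],
    [0,0,0,0,0,0,0],
    [0,0,0,0,0,0,0],
    [0,0,0,0,0,0,0],
  ],
)

```text
time: 12.7
ee_pos: [421.1, 216.7, 140.9]
tcp_rot: [0.674, 0.253, -0.223, -0.658]
contact_force: [-0.8, -0.9, 0.2]
grip_width: 0.1
```

```bash
python3 - <<'E'
from h import *
to([551,60.8,54])
c=capture('top')
for pk in((344,248.5),(345,248)):
    B,L,k,a,ce=measure(c,pk=pk)
    print('bowl',B,'lid',L,'knob',k,a,ce,'off',B[:2]-L[:2],B[:2]-k[:2])
s=capture('side')
cv2.imwrite('pics/c7.png',np.hstack([cv2.resize(c['img'][212:292,302:382],(400,400),interpolation=cv2.INTER_CUBIC),cv2.resize(s['img'],(400,400))])[:,:,::-1])
g=cv2.GaussianBlur(cv2.cvtColor(s['img'],cv2.COLOR_RGB2GRAY).astype(np.float32),(0,0),.7)
def mid(y,x0,x1,c0):
    r=g[y];a=[x for x in range(x0,c0) if r[x]<80<=r[x+1]][-1];a+=(80-r[a])/(r[a+1]-r[a])
    b=[x for x in range(c0,x1) if r[x]>80>=r[x+1]][0];b+=(r[b]-80)/(r[b]-r[b+1]);return (a+b)/2,b-a
for y in(242,244,246,266,268,270,272):print(y,mid(y,290,375,332))
for n,p in(('lb',(446,238)),):pass
E
```

```text
t 12.7 tcp [421.1 216.7 140.9] F [-0.8 -0.9  0.2] w 0.12292820391850376 shift [  -1.3   94.1 -199.7]
-z dir deg -50.69362110317758 tilt [ 0. -1. -0.]
bowl [576.4  29.2  54.8] lid [577.1  27.7  24.7] knob [575.9  29.1  99. ] 38 [344.8 247.2] off [-0.7  1.5] [0.5 0.1]
bowl [576.4  29.2  54.8] lid [577.1  27.5  24.8] knob [575.9  29.1  99. ] 38 [344.8 247.2] off [-0.7  1.7] [0.5 0.1]
242 (np.float32(332.16418), np.float32(25.202728))
244 (np.float32(332.1133), np.float32(25.78888))
246 (np.float32(331.94623), np.float32(26.409943))
266 (np.float32(331.8374), np.float32(49.51642))
268 (np.float32(331.97772), np.float32(50.08481))
270 (np.float32(332.04227), np.float32(49.708496))
272 (np.float32(332.0611), np.float32(48.34561))
```

View pics/c7.png

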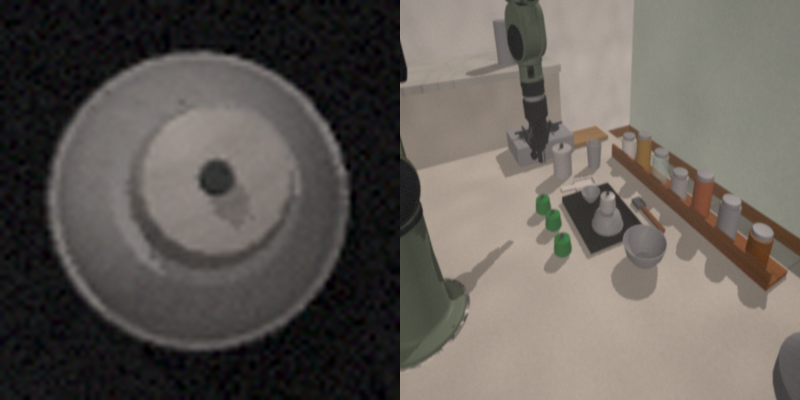

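The pictures show the dabba upright and centred, knob at top pixel (344.8, 247.2). The bowl outline has not moved and the hand is clear. I'm handing in.

```bash
python3 -c "
from workcell import *
print(finish_job(),state()['time'])"
```

```text
the job is handed in; nothing more can be done
the job is handed in; nothing more can be done
```

The dabba now stands upright within about 1–2 mm of the middle of the bowl's flat top. I got it there with three gentle low pushes of the shut fingertips, with force readings of about 2 N between moves. The hand was clear when I handed in, at about 12.8 s of the 42 s allowed.

**Final checks:**
- **Knob, top view:** 0.5 mm off-centre.
- **Silhouettes, side view:** the dabba's axis and the bowl's agree to about 0.2 px, or 0.5 mm.
- **Lid edge, top view:** this fit disagrees a little, reading about 1.7 mm past centre. It is the less reliable measurement because it shifts with its search centre.
- **Bowl:** its measured position was the same to 0.1 mm in every top picture. The pictures show the other things undisturbed, but I did not measure them individually.

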